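Set the red-armed toy catapult

ROBOT

A 6-joint arm with a two-finger parallel gripper is mounted at the origin on the work surface. World frame = base frame: x ahead of the robot, y to its left, z up, the work surface at z = 0. Lengths are in mm, angles in rad, forces in N, time in s.
With the tool pointing down it reaches from about 350 to 975 mm from the base axis. Payload 17.4 kg.
Tool frame: the origin (TCP) lies on the centre line of the jaws, within the pads' length; the fingertips stand robot.tip_extent ahead of it and the grasp point (between the pads) lies 8 mm behind it (robot.tip_extent is the distance from the TCP to the fingertips, in mm); z points along the fingers, y is the line along which they close (so a half turn about z gives the same grasp; the last joint's range is limited). The gripper opens to 85 mm and grips with 20 to 120 N. Pads are 22 mm wide; open, the fingers measure 114 mm over their backs; the gripper's body (76 mm by 85 mm) begins 54 mm behind the grasp point. The pads swing forward as they close: fully open they stand 13 mm farther back than shut.
Start: joints at [-1.184, 0.116, 1.442, -0, 1.584, -0.038], TCP at [278.185, -615.017, 242.303] pointing down, gripper open.
Joint ranges: [-2.83, 2.83], [-0.83, 2.19], [0.07, 2.5], [-1.14, 4.28], [0.01, 3], [-2.97, 2.97]. Speed limits (rad/s): [1.89, 1.89, 2.22, 3.14, 3.14, 3.14].

INTERFACE

Orientations are given as a unit quaternion [w, x, y, z].
In Python, from rig import sensors, cams, job, robot gives the robot as it stands.
- The arm moves only by the tool servo_tool, never from a script. Its argument "commands" is a list of rows, each an object with "angular": the turn, a rotation vector about the tool's x, y, z in rad, a list of three; "linear": the shift along the tool's x, y, z in m, a list of three; "fingers": the closure, from 0 (fully open) to 1 (shut). A call has 1 to 5 rows; each row shifts and turns the commanded pose from where the row before left it, along the tool's axes as they then stand; what a row does not reach is not made up. A row lasts 1/10 s, in which the tool goes at most 50 mm and 8.59 degrees, less where a joint would pass 70% of its speed; a pose out of reach is approached as far as the arm can. A call with a gripper value outside its range is refused whole. The fingers move at their own pace and stop on an object; "grip_force" is the grip in N (left out, the last holds). Time passes only in rows, so rows that do not move let the fingers close. It gives the time, the measured TCP pose, the force, the opening and the grip force at its end, in the units of the state.
- sensors.sense(): the state, without advancing time (a new reading comes with each control period).
- cams.read_camera(name): name is "scene" or "top" or "wrist"; returns (picture, depth): 480x640x3 uint8, red, green, blue; 480x640 float32, mm along the optical axis (not along the pixel's ray), 0 where there is no reading.
- cams.get_calibration(name): a dict with "fx", "fy", "cx", "cy" (pixels), "R" (3x3) and "t" (3): a world point X has camera coordinates R X + t; the wrist camera has in their place "hand_eye" (4x4, takes a point from camera to tool coordinates, whose origin is the TCP and whose axes are the flange's). Camera axes: x right, y down, z forward; pixel columns grow to the right and rows downward; lengths in mm; the calibration is good to about 2 mm. A picture is of the moment at which its call begins: read the wrist's pose just before it. get_calibration takes no time and is no camera call.
- job.finish_job(): hands the job in; it is judged then, once.
The state is a dict: "time": time; "qpos": joint angles; "qd": joint speeds; "effort": joint torques, N m; "eef_pos": TCP position; "ee_rot": TCP orientation; "force": force on the tool from outside, world axes, zero at the start; "wrist_torque": the same for the moment, N m; "width": finger opening in mm; "gripper_force": force on a finger pad.
Only numpy, scipy, OpenCV 4.12 (cv2) and the standard library are available. Lean on these libraries where they do the work, as an engineer would, in place of code of your own. Each camera call takes 0.05 s, during which the arm holds its last target. There are 200 camera calls.

TASK

Cock the toy catapult that has the red throwing arm: draw its sprung arm down until it hooks under the yellow catch, then let go so that it stays set. Do not let the arm snap back up at any time, and leave the green-armed catapult and the other toys alone.

Things in the scene. Friction and masses are not known exactly. Their poses are not given: they have to be found in the camera images.
- red_catapult: Wooden toy catapult with the RED arm, fixed on the blue bench (top 120 mm above the work surface). Board 235 x 90 x 14 mm. Origin on its underside, z up, +x to the hinge end, -x to the catch end (board x -130 to +105 mm). Crossbar on posts at x 49 mm, top at z 99 mm, on the hinge side of the raised arm. Yellow catch at x -84 to -110 mm, 32 mm wide, top at z 75 mm.
- red_hinge (a point): Point on the hinge axis of the red arm, in the middle of its width: 70 mm towards +x of the catapult's origin and 50 mm above its underside.
- red_paddle (a point): Centre of the upper face of the round flat red paddle (46 mm across, 8 mm thick, white disc in its middle), 110 mm out from the hinge along the arm: the place to push. Moves with the arm: at rest the arm slopes up 45 degrees towards the catch end, when set it is level. z: normal of the face. The catch begins 45 mm farther out than this point.
- red_arm (a joint): Red arm's angle, rad: 0 at rest, grows as it is drawn down. Spring: 2.5 N at the paddle to start, 6 N at the end. From about 0.65 the steel pin on its end (160 mm from the hinge) pushes the catch aside; just past 0.79 the catch snaps over the pin; hard stop 0.85. Let go there it rises a few mm and hooks at about 0.79, level. Let go sooner, it flies back to 0.
- red_catch (a joint): Tilt of the red catapult's yellow sprung catch in rad: 0 upright (closed), growing as it tips away from the hinge, to 0.45. It is pushed aside by the arm's pin by itself and springs back by itself. A light touch of 1 to 2 N tipping it outwards by 0.15 rad frees a set arm.
- green_arm (a joint): Angle of the GREEN arm of the other, otherwise identical catapult, in rad, 0 at rest. Not to be used.
- green_paddle (a point): Centre of the upper face of the green paddle, on the green arm. Same sizes as the red one.
- excavator: Loose yellow toy excavator, about 175 x 86 mm and 143 mm high, origin under its middle, boom towards +x.
- jar: Loose closed glass jar of marbles with a white screw lid, 76 mm across, 100 mm high, origin under its middle, z up.
- puzzle: Loose wooden knob puzzle in its frame, 200 x 150 mm, 26 mm high with its knobs, origin under its middle.

How it is judged:
By the outcome, as a careful person would: the job done as asked, in the order asked, and still so for the second after the job is handed in, with the robot touching nothing.
It also fails if it takes over 32 s, if anything falls off the work surface, if the arm or the gripper's body presses on something with over 40 N, if the wrist force passes 120 N, or if a joint passes its speed limit or range.

## Working session

There is one attempt and no reset: what is moved stays moved. The work goes in short steps, Python scripts to look and compute and a tool call to move; the robot and the scene stay as the last step left them, time stands still between calls to the robot, and variables do not carry over. Pictures are saved under pics/ and viewed, at most 10 in all, crops included, and the job is handed in when it is done.

Besides the shell and the picture viewer there is one more tool, called after "Emit:" as name(argument=value, ...) on one line, values as JSON. servo_tool: Moves the arm, as the interface text tells. Its arguments: {"type":"object","properties":{"commands":{"type":"array"},"grip_force":{"type":"number"}},"required":["commands"]}

```bash
mkdir -p pics
python3 - <<'E'
from rig import sensors, cams, job, robot
import cv2,numpy as np
s=sensors.sense();print({k:np.round(s[k],3) for k in('time','eef_pos','ee_rot','force','width')},robot.tip_extent)
for n in('scene','top'):
    p,d=cams.read_camera(n);cv2.imwrite(f'pics/{n}0.png',p[:,:,::-1]);np.savez(f'{n}0.npz',p=p,d=d)
    c=cams.get_calibration(n);print(n,c)
print(cams.get_calibration('wrist'))
E
```

```text
{'time': np.float64(0.0), 'eef_pos': array([ 278.127, -614.841,  241.556]), 'ee_rot': array([-0.001,  0.978,  0.211, -0.   ]), 'force': array([-1.096, -0.525,  0.414]), 'width': np.float64(85.286)} 11.0
scene {'fx': 517.133510602561, 'fy': 517.133510602561, 'cx': 305.95948101538056, 'cy': 244.70300708196993, 'R': array([[ 0.12592298,  0.99199695, -0.00924375],
       [ 0.63636022, -0.0879201 , -0.76636527],
       [-0.76104472,  0.09062064, -0.64233856]]), 't': array([ -93.41132644, -184.86842536, 1727.86999974])}
top {'fx': 580.3926068803356, 'fy': 580.3926068803356, 'cx': 322.024322494874, 'cy': 236.7475507943924, 'R': array([[-0.02944896, -0.99955453,  0.00484813],
       [-0.9942908 ,  0.02879553, -0.10274542],
       [ 0.10256005, -0.0078462 , -0.99469587]]), 't': array([   8.07670906,  599.51526113, 1478.99059674])}
{'fx': 348.92577662014827, 'fy': 348.92577662014827, 'cx': 322.97471910085875, 'cy': 234.84618460779382, 'hand_eye': array([[-6.85812816e-04, -9.65405277e-01, -2.60753101e-01,
         6.48735149e+01],
       [ 9.99999735e-01, -5.98030640e-04, -4.15990059e-04,
        -5.39840998e-02],
       [ 2.45660654e-04, -2.60753317e-01,  9.65405431e-01,
        -1.30932127e+02],
       [ 0.00000000e+00,  0.00000000e+00,  0.00000000e+00,
         1.00000000e+00]])}
```

View pics/scene0.png

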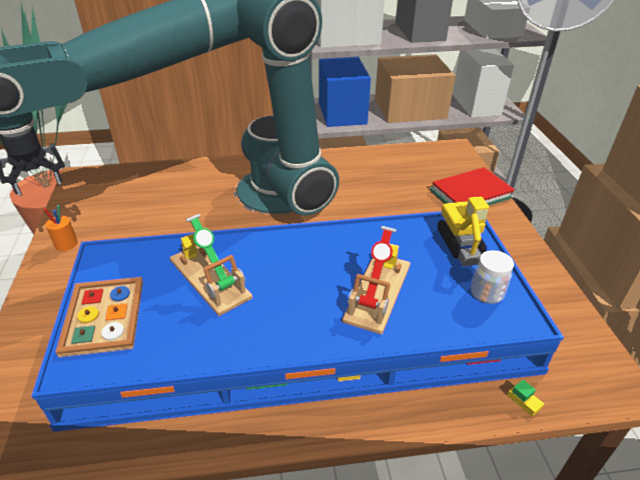

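View pics/top0.png

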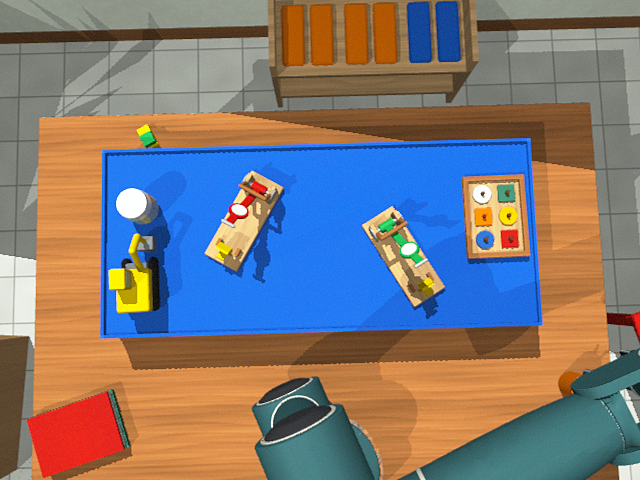

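Scene: the red catapult's white disc is at (381,252) and its catch at about (392,256). Top: red disc at (238,211), yellow catch near (226,250), hinge near (262,187); the green catapult is on the right, and the jar and excavator are well to the left.

```bash
cat > h.py <<'E'
import numpy as np,cv2
from rig import cams
def pts(n,m,d):
    c=cams.get_calibration(n);v,u=np.nonzero(m&(d>0));z=d[v,u]
    P=np.c_[(u-c['cx'])/c['fx']*z,(v-c['cy'])/c['fy']*z,z]
    return (P-c['t'])@c['R'],u,v
def plane(n,u,v,h):
    c=cams.get_calibration(n);r=c['R'].T@np.array([(u-c['cx'])/c['fx'],(v-c['cy'])/c['fy'],1]);o=-c['R'].T@c['t']
    return o+r*(h-o[2])/r[2]
E
python3 - <<'E'
from h import *
R={'top':(195,295,165,280),'scene':(335,415,222,335)}
for n in R:
    f=np.load(n+'0.npz');p,d=f['p'],f['d'];h=cv2.cvtColor(p,cv2.COLOR_RGB2HSV);H,S,V=[h[...,i].astype(int) for i in range(3)]
    a,b,c_,e=R[n];roi=np.zeros(H.shape,bool);roi[c_:e,a:b]=1
    M={'white':roi&(S<50)&(V>190),'red':roi&((H<6)|(H>174))&(S>170)&(V>90),'yellow':roi&(H>20)&(H<32)&(S>190)&(V>120),
       'wood':roi&(H<26)&(H>6)&(S<190)&(V>60)}
    for k,m in M.items():
        k_,l,st,ce=cv2.connectedComponentsWithStats(m.astype(np.uint8))
        if k_<2: print(n,k,'none');continue
        for i in [j for j in range(1,k_) if st[j,4]>=15]:
            P,u,v=pts(n,l==i,d)
            if len(P)==0:continue
            print(n,k,st[i,4],'px',ce[i].round(1),'med',np.median(P,0).round(),'lo',np.percentile(P,3,0).round(),'hi',np.percentile(P,97,0).round())
            if k=='red' and st[i,4]>80 or k=='white':
                q=P-P.mean(0);w,s,vt=np.linalg.svd(q,full_matrices=False);print('   axes',vt.round(3).tolist(),(s/len(P)**.5).round(1))
    # board top points by depth
    P,u,v=pts(n,roi,d);g=(abs(P[:,2]-134)<5)
    r=cv2.minAreaRect(P[g,:2].astype(np.float32));print(n,'board',g.sum(),r,cv2.boxPoints(r).round().tolist())
    P2=P[abs(P[:,2]-120)<4];print('bench z',np.median(P2[:,2]))
E
```

```text
top white 125 px [238.8 209.2] med [643. 175. 254.] lo [632. 162. 242.] hi [655. 189. 264.]
   axes [[0.204, -0.779, -0.593], [-0.748, -0.515, 0.42], [-0.632, 0.358, -0.687]] [8.8 8.6 1.9]
top white 40 px [227.3 222.4] med [611. 197. 287.] lo [602. 184. 148.] hi [636. 226. 290.]
   axes [[-0.183, -0.228, 0.956], [0.47, 0.834, 0.289], [-0.863, 0.503, -0.046]] [38.5  8.1  1.9]
top red 128 px [258.1 187.4] med [706. 139. 180.] lo [693. 123. 172.] hi [720. 156. 190.]
   axes [[-0.556, -0.738, 0.382], [-0.213, 0.57, 0.793], [-0.804, 0.36, -0.474]] [11.   8.2  5.3]
top red 101 px [247.7 200.3] med [669. 160. 220.] lo [653. 147. 203.] hi [683. 171. 239.]
   axes [[-0.588, 0.347, 0.73], [0.522, 0.853, 0.016], [-0.617, 0.391, -0.683]] [14.5  4.9  1.6]
top red 121 px [234.5 215.5] med [626. 187. 268.] lo [614. 158. 247.] hi [652. 197. 283.]
   axes [[-0.467, 0.116, 0.877], [0.219, 0.976, -0.012], [-0.857, 0.186, -0.481]] [17.5 11.7  6.8]
top yellow 169 px [222.6 250.1] med [559. 226. 184.] lo [542. 207. 158.] hi [576. 241. 198.]
top wood 2701 px [244.9 222. ] med [621. 174. 135.] lo [532. 102.
[... 694 characters left out ...]
74. 195. 283.]
   axes [[0.6, -0.355, -0.717], [-0.485, -0.874, 0.027], [0.636, -0.332, 0.697]] [32.9  8.2  2.3]
scene red 271 px [369.  296.5] med [702. 142. 181.] lo [682. 122. 169.] hi [720. 155. 201.]
   axes [[0.718, -0.419, -0.555], [0.482, 0.875, -0.038], [-0.502, 0.24, -0.831]] [14.3  8.5  5.4]
scene yellow 133 px [391.5 258.5] med [565. 227. 152.] lo [556. 213. 137.] hi [575. 235. 196.]
scene wood 2460 px [375.7 296.2] med [688. 159. 136.] lo [559.  98. 128.] hi [744. 254. 218.]
scene board 1739 ((633.8743286132812, 178.7952880859375), (89.97798156738281, 237.5157470703125), 59.76480484008789) [[509.0, 200.0], [714.0, 80.0], [759.0, 158.0], [554.0, 277.0]]
bench z 120.96296921333673
```

Board fit gives yaw -30.3°, origin ≈ (645,172), hinge ≈ (705,137,170). The disc lies 111 mm out along the arm and 7 mm above its axis, which matches the given sizes. I'll travel there with the fingers closing.

Emit:
servo_tool(commands=[{"linear": [0.033, -0.025, -0.025], "angular": [0, 0, 0], "fingers": 1}, {"linear": [0.033, -0.025, -0.025], "angular": [0, 0, 0], "fingers": 1}, {"linear": [0.033, -0.025, -0.025], "angular": [0, 0, 0], "fingers": 1}, {"linear": [0.033, -0.025, -0.025], "angular": [0, 0, 0], "fingers": 1}, {"linear": [0.033, -0.025, -0.025], "angular": [0, 0, 0], "fingers": 1}], grip_force=20)

```text
time: 0.6
eef_pos: [377.4, -431.5, 368.0]
ee_rot: [-0.0, 0.978, 0.211, -0.0]
force: [1.0, -1.1, -0.2]
width: 12.3
gripper_force: 0.0
```

Emit:
servo_tool(commands=[{"linear": [0.034, -0.027, -0.01], "angular": [0, 0, 0], "fingers": 1}, {"linear": [0.034, -0.027, -0.01], "angular": [0, 0, 0], "fingers": 1}, {"linear": [0.034, -0.027, 0], "angular": [0, 0, 0], "fingers": 1}, {"linear": [0.034, -0.027, 0], "angular": [0, 0, 0], "fingers": 1}, {"linear": [0.034, -0.027, 0], "angular": [0, 0, 0], "fingers": 1}])

```text
time: 1.1
eef_pos: [476.7, -238.4, 387.2]
ee_rot: [-0.0, 0.978, 0.211, -0.0]
force: [-0.1, -0.2, 0.1]
width: -0.0
gripper_force: 0.0
```

Emit:
servo_tool(commands=[{"linear": [0.034, -0.027, 0], "angular": [0, 0, 0], "fingers": 1}, {"linear": [0.034, -0.027, 0], "angular": [0, 0, 0], "fingers": 1}, {"linear": [0.034, -0.027, 0], "angular": [0, 0, 0], "fingers": 1}, {"linear": [0.034, -0.027, 0], "angular": [0, 0, 0], "fingers": 1}, {"linear": [0.034, -0.027, 0], "angular": [0, 0, 0], "fingers": 1}])

```text
time: 1.6
eef_pos: [576.0, -45.2, 387.1]
ee_rot: [-0.0, 0.978, 0.211, -0.0]
force: [0.6, -0.6, -0.3]
width: 0.3
gripper_force: 0.0
```

```bash
cat > plan.py <<'E'
import numpy as np
from scipy.spatial.transform import Rotation as Ro
from rig import sensors
e=np.array([.8635,-.5043,0]);k=np.array([0,0,1.]);H=np.array([705.1,137.2,170])
def pose(phi,r,h):  # arm slope, distance along arm, TCP height above arm axis
    x=-e*np.cos(phi)+k*np.sin(phi);n=e*np.sin(phi)+k*np.cos(phi);z=-n
    return H+x*r+n*h, Ro.from_matrix(np.c_[x,np.cross(z,x),z])
def cur():
    s=sensors.sense();q=np.array(s['ee_rot']);return np.array(s['eef_pos']),Ro.from_quat(q[[1,2,3,0]])
def rows(p0,R0,p1,R1,n):
    w=(R0.inv()*R1).as_rotvec()
    for i in range(n):
        R=R0*Ro.from_rotvec(w*i/n)
        print((R.inv().apply(p1-p0)/n/1000).round(4).tolist(),(w/n).round(4).tolist())
E
python3 - <<'E'
from plan import *
p,R=cur();pt,Rt=pose(np.pi/4,110,77);print(pt)
p0,R0=pose(0,0,0);p1=pt+[0,0,40]
rows(p,R,p1,R0,16)
print('tilt');rows(p1,R0,pt,Rt,6)
E
```

```text
[684.95063872 148.96760034 302.22896808]
[0.0112, -0.0082, 0.0028] [-0.0, 0.0, -0.1368]
[0.0122, -0.0066, 0.0028] [-0.0, 0.0, -0.1368]
[0.013, -0.0049, 0.0028] [-0.0, 0.0, -0.1368]
[0.0136, -0.0031, 0.0028] [-0.0, 0.0, -0.1368]
[0.0139, -0.0012, 0.0028] [-0.0, 0.0, -0.1368]
[0.0139, 0.0007, 0.0028] [-0.0, 0.0, -0.1368]
[0.0137, 0.0026, 0.0028] [-0.0, 0.0, -0.1368]
[0.0132, 0.0044, 0.0028] [-0.0, 0.0, -0.1368]
[0.0125, 0.0062, 0.0028] [-0.0, 0.0, -0.1368]
[0.0115, 0.0078, 0.0028] [-0.0, 0.0, -0.1368]
[0.0103, 0.0093, 0.0028] [-0.0, 0.0, -0.1368]
[0.009, 0.0106, 0.0028] [-0.0, 0.0, -0.1368]
[0.0074, 0.0118, 0.0028] [-0.0, 0.0, -0.1368]
[0.0058, 0.0127, 0.0028] [-0.0, 0.0, -0.1368]
[0.004, 0.0133, 0.0028] [-0.0, 0.0, -0.1368]
[0.0021, 0.0138, 0.0028] [-0.0, 0.0, -0.1368]
tilt
[0.0, 0.0, 0.0067] [-0.0, 0.1309, 0.0]
[-0.0009, -0.0, 0.0066] [-0.0, 0.1309, 0.0]
[-0.0017, -0.0, 0.0064] [-0.0, 0.1309, 0.0]
[-0.0026, -0.0, 0.0062] [-0.0, 0.1309, 0.0]
[-0.0033, 0.0, 0.0058] [-0.0, 0.1309, 0.0]
[-0.0041, -0.0, 0.0053] [-0.0, 0.1309, 0.0]
```

Emit:
servo_tool(commands=[{"linear": [0.011, -0.008, 0.003], "angular": [0, 0, -0.137], "fingers": 1}, {"linear": [0.012, -0.007, 0.003], "angular": [0, 0, -0.137], "fingers": 1}, {"linear": [0.013, -0.005, 0.003], "angular": [0, 0, -0.137], "fingers": 1}, {"linear": [0.014, -0.003, 0.003], "angular": [0, 0, -0.137], "fingers": 1}, {"linear": [0.014, -0.001, 0.003], "angular": [0, 0, -0.137], "fingers": 1}])

```text
time: 2.1
eef_pos: [609.8, 14.5, 371.8]
ee_rot: [-0.0, 0.848, 0.529, -0.0]
force: [-0.2, -1.0, 0.9]
width: -0.2
gripper_force: 0.0
```

Emit:
servo_tool(commands=[{"linear": [0.014, 0.001, 0.003], "angular": [0, 0, -0.137], "fingers": 1}, {"linear": [0.014, 0.003, 0.003], "angular": [0, 0, -0.137], "fingers": 1}, {"linear": [0.013, 0.004, 0.003], "angular": [0, 0, -0.137], "fingers": 1}, {"linear": [0.012, 0.006, 0.003], "angular": [0, 0, -0.137], "fingers": 1}, {"linear": [0.011, 0.008, 0.003], "angular": [0, 0, -0.137], "fingers": 1}])

```text
time: 2.6
eef_pos: [644.2, 74.1, 356.8]
ee_rot: [-0.0, 0.621, 0.783, -0.0]
force: [-0.1, -0.6, 0.2]
width: 0.3
gripper_force: 0.0
```

Emit:
servo_tool(commands=[{"linear": [0.01, 0.009, 0.003], "angular": [0, 0, -0.137], "fingers": 1}, {"linear": [0.009, 0.011, 0.003], "angular": [0, 0, -0.137], "fingers": 1}, {"linear": [0.007, 0.012, 0.003], "angular": [0, 0, -0.137], "fingers": 1}, {"linear": [0.006, 0.013, 0.003], "angular": [0, 0, -0.137], "fingers": 1}, {"linear": [0.004, 0.013, 0.003], "angular": [0, 0, -0.137], "fingers": 1}])

```text
time: 3.1
eef_pos: [678.5, 134.6, 341.7]
ee_rot: [-0.0, 0.322, 0.947, -0.0]
force: [-0.9, 0.1, -0.3]
width: 0.3
gripper_force: 0.0
```

Emit:
servo_tool(commands=[{"linear": [0.002, 0.014, 0], "angular": [0, 0, -0.137], "fingers": 1}, {"linear": [0, 0, 0.003], "angular": [0, 0.13, 0], "fingers": 1}, {"linear": [0, 0, 0.003], "angular": [0, 0.13, 0], "fingers": 1}])

```text
time: 3.4
eef_pos: [684.5, 147.5, 337.1]
ee_rot: [-0.127, 0.256, 0.958, 0.034]
force: [-0.3, 0.3, 0.2]
width: -0.3
gripper_force: 0.0
```

Run:
```python
from plan import *
p,R=cur();print(R.as_matrix().round(2).tolist());pt,Rt=pose(np.pi/4,110,77);rows(p,R,pt,Rt,4)
```

```text
[[-0.84, 0.5, -0.23], [0.48, 0.87, 0.13], [0.26, 0.0, -0.97]]
[-0.0022, 0.0004, 0.0084] [-0.0006, 0.1303, 0.0015]
[-0.0033, 0.0004, 0.0081] [-0.0006, 0.1303, 0.0015]
[-0.0043, 0.0004, 0.0076] [-0.0006, 0.1303, 0.0015]
[-0.0052, 0.0004, 0.007] [-0.0006, 0.1303, 0.0015]
```

Emit:
servo_tool(commands=[{"linear": [-0.002, 0, 0.008], "angular": [0, 0.13, 0.002], "fingers": 1}, {"linear": [-0.003, 0, 0.008], "angular": [0, 0.13, 0.002], "fingers": 1}, {"linear": [-0.004, 0, 0.008], "angular": [0, 0.13, 0.001], "fingers": 1}, {"linear": [-0.005, 0, 0.007], "angular": [0, 0.13, 0.001], "fingers": 1}, {"linear": [0, 0, 0], "angular": [0, 0, 0], "fingers": 1}])

```text
time: 3.9
eef_pos: [684.7, 145.9, 296.4]
ee_rot: [-0.372, 0.244, 0.89, 0.098]
force: [0.0, 0.8, -2.2]
width: 0.4
gripper_force: 0.0
```

Run:
```python
from plan import *
from rig import cams,robot
import cv2
p,R=cur();pt,Rt=pose(np.pi/4,110,17);rows(p,R,pt,Rt,1);print(robot.tip_extent)
w,d=cams.read_camera('wrist');s,_=cams.read_camera('scene')
cv2.imwrite('pics/c1.png',np.hstack([cv2.resize(w,(400,300)),cv2.resize(s[140:350,240:520],(400,300))])[:,:,::-1])
# white disc in wrist depth
c=cams.get_calibration('wrist');h=cv2.cvtColor(w,cv2.COLOR_RGB2HSV)
m=((h[...,1]<50)&(h[...,2]>190)&(d>0)).astype(np.uint8);n,l,st,ce=cv2.connectedComponentsWithStats(m)
for i in range(1,n):
    if st[i,4]>300:
        v,u=np.nonzero(l==i);z=d[v,u];P=np.c_[(u-c['cx'])/c['fx']*z,(v-c['cy'])/c['fy']*z,z,0*z+1]@c['hand_eye'].T
        print(st[i,4],ce[i].round(),'tool',np.median(P[:,:3],0).round(1),'world',(R.apply(np.median(P[:,:3],0))+p).round(1))
```

```text
[0.0048, 0.0029, 0.0568] [-0.0028, -0.0037, -0.0075]
11.0
316 [439.  19.] tool [ 765.5  733.8 2247.7] world [-786.6 1854.3 -749.1]
548 [83. 92.] tool [ 142.4 -407.   507.7] world [80.4 27.1 42.8]
5242 [604. 167.] tool [ 48.4 231.5 160.8] world [674.  420.1 215.8]
639 [332. 157.] tool [56.9  4.4 72.5] world [608.  196.  285.7]
1162 [366. 264.] tool [-56.4  40.  174.1] world [632.1 221.8 133.5]
2480 [332. 244.] tool [ 6.1  4.6 69.2] world [640.8 176.7 252. ]
474 [312. 295.] tool [ 11.1  -4.8 -12.4] world [683.1 141.4 313.1]
399 [334. 292.] tool [ 11.1   3.4 -10.1] world [685.9 149.3 311.4]
```

View pics/c1.png

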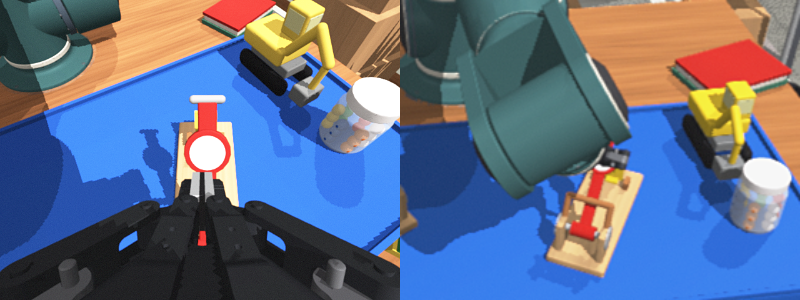

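The wrist view agrees: the white disc is straight ahead of the tips, at tool (6, 4.5, 69), and the way is free. Approaching along the normal.

Emit:
servo_tool(commands=[{"linear": [0.002, 0.001, 0.012], "angular": [0, -0.003, -0.003], "fingers": 1}, {"linear": [0.002, 0.001, 0.012], "angular": [0, 0, -0.003], "fingers": 1}, {"linear": [0.001, 0.001, 0.012], "angular": [0, 0, 0], "fingers": 1}, {"linear": [0, 0.001, 0.012], "angular": [0, 0, 0], "fingers": 1}, {"linear": [0, 0, 0.004], "angular": [0, 0, 0], "fingers": 1}])

```text
time: 4.5
eef_pos: [650.5, 171.6, 270.1]
ee_rot: [-0.363, 0.24, 0.895, 0.099]
force: [0.4, 0.1, -0.5]
width: 0.0
gripper_force: 0.0
```

Emit:
servo_tool(commands=[{"linear": [0, 0, 0.002], "angular": [0, 0, 0], "fingers": 1}, {"linear": [0, 0, 0.002], "angular": [0, 0, 0], "fingers": 1}, {"linear": [0, 0, 0], "angular": [0, 0, 0], "fingers": 1}])

```text
time: 4.8
eef_pos: [649.0, 172.0, 266.1]
ee_rot: [-0.365, 0.24, 0.894, 0.099]
force: [0.1, -0.1, 0.3]
width: -0.2
gripper_force: 0.0
```

Run:
```python
from plan import *
p,R=cur();f=np.array(sensors.sense()['force']);d=R.inv().apply(H-p);print('force tool',R.inv().apply(f).round(1),'hinge in tool',d.round(1),(R.as_matrix()[:,2]).round(3))
d=np.array([-110,0,18.])
for th in (.05,.06):
  Rr=Ro.from_rotvec([0,-th,0]); print(th,(d-Rr.apply(d)).round(2))
```

```text
force tool [ 0.1 -0.  -0.3] hinge in tool [-114.4   -2.2   22.4] [-0.605  0.353 -0.714]
0.05 [0.76 0.   5.52]
0.06 [0.88 0.   6.63]
```

Emit:
servo_tool(commands=[{"linear": [-0.002, 0, 0.002], "angular": [0, 0, 0], "fingers": 1}, {"linear": [-0.002, 0, 0.002], "angular": [0, 0, 0], "fingers": 1}, {"linear": [0, 0, 0.002], "angular": [0, 0, 0], "fingers": 1}, {"linear": [0, 0, 0], "angular": [0, 0, 0], "fingers": 1}])

```text
time: 5.2
eef_pos: [647.8, 172.7, 258.2]
ee_rot: [-0.366, 0.24, 0.894, 0.099]
force: [2.6, -1.2, 0.6]
width: -0.3
gripper_force: 1.0
```

Emit:
servo_tool(commands=[{"linear": [0.0008, 0, 0.0055], "angular": [0, -0.05, 0], "fingers": 1}, {"linear": [0.0008, 0, 0.0055], "angular": [0, -0.05, 0], "fingers": 1}, {"linear": [0.0008, 0, 0.0055], "angular": [0, -0.05, 0], "fingers": 1}, {"linear": [0.0008, 0, 0.0055], "angular": [0, -0.05, 0], "fingers": 1}])

```text
time: 5.6
eef_pos: [633.6, 181.0, 243.9]
ee_rot: [-0.273, 0.249, 0.926, 0.074]
force: [2.8, 0.0, 1.3]
width: 0.2
gripper_force: 1.4
```

```bash
cat > chk.py <<'E'
from plan import *
p,R=cur();f=np.array(sensors.sense()['force']);d=R.inv().apply(H-p);z=R.as_matrix()[:,2]
print('force tool',R.inv().apply(f).round(1),'hinge in tool',d.round(1),'tilt',np.arctan2(-z@e,-z[2]).round(3))
v=p+R.apply([0,0,11])-H;s=-v@e;L=np.hypot(s,v[2]);print('tip rad',L.round(1),'arm angle if touching',(np.pi/4-(np.arctan2(v[2],s)-np.arcsin(6.5/L))).round(3))
E
python3 chk.py
```

```text
force tool [-1.3  1.4 -2.4] hinge in tool [-110.6   -2.1   16.5] tilt 0.574
tip rad 110.7 arm angle if touching 0.22
```

Contact at about 2.5 N, as the spring predicts, and the geometry agrees (arm ≈ 0.22). Continuing round the hinge.

Emit:
servo_tool(commands=[{"linear": [0.0008, 0, 0.0055], "angular": [0, -0.05, 0], "fingers": 1}, {"linear": [0.0008, 0, 0.0055], "angular": [0, -0.05, 0], "fingers": 1}, {"linear": [0.0008, 0, 0.0055], "angular": [0, -0.05, 0], "fingers": 1}, {"linear": [0.0008, 0, 0.0055], "angular": [0, -0.05, 0], "fingers": 1}, {"linear": [0.0008, 0, 0.0055], "angular": [0, -0.05, 0], "fingers": 1}])

```text
time: 6.1
eef_pos: [619.8, 189.1, 221.8]
ee_rot: [-0.155, 0.256, 0.953, 0.043]
force: [3.9, -0.9, 3.4]
width: 0.2
gripper_force: 1.9
```

```bash
python3 chk.py
```

```text
force tool [-2.5  1.2 -4.5] hinge in tool [-111.1   -2.1   17.3] tilt 0.324
tip rad 111.3 arm angle if touching 0.463
```

Emit:
servo_tool(commands=[{"linear": [0.0003, 0, 0.0055], "angular": [0, -0.05, 0], "fingers": 1}, {"linear": [0.0003, 0, 0.0055], "angular": [0, -0.05, 0], "fingers": 1}, {"linear": [0.0005, 0, 0.0055], "angular": [0, -0.05, 0], "fingers": 1}, {"linear": [0.0005, 0, 0.0055], "angular": [0, -0.05, 0], "fingers": 1}])

```text
time: 6.5
eef_pos: [613.2, 193.1, 201.1]
ee_rot: [-0.06, 0.259, 0.964, 0.017]
force: [-3.5, 0.0, 6.0]
width: -0.2
gripper_force: 2.5
```

```bash
python3 chk.py
```

```text
force tool [ 3.7 -1.7 -5.6] hinge in tool [-110.5   -2.3   17.5] tilt 0.125
tip rad 110.7 arm angle if touching 0.66
```

Emit:
servo_tool(commands=[{"linear": [0.0006, 0, 0.0033], "angular": [0, -0.03, 0], "fingers": 1}, {"linear": [0.0006, 0, 0.0033], "angular": [0, -0.03, 0], "fingers": 1}, {"linear": [0.0005, 0, 0.0033], "angular": [0, -0.03, 0], "fingers": 1}, {"linear": [0.0005, 0, 0.0033], "angular": [0, -0.03, 0], "fingers": 1}])

```text
time: 6.9
eef_pos: [610.7, 194.6, 188.3]
ee_rot: [-0.002, 0.26, 0.966, 0.002]
force: [-1.7, -1.2, 5.6]
width: -0.2
gripper_force: 2.7
```

```bash
python3 chk.py
```

```text
force tool [ 0.9 -1.9 -5.6] hinge in tool [-110.6   -2.3   17.8] tilt 0.005
tip rad 110.8 arm angle if touching 0.778
```

Emit:
servo_tool(commands=[{"linear": [0.0003, 0, 0.002], "angular": [0, -0.018, 0], "fingers": 1}, {"linear": [0.0002, 0, 0.002], "angular": [0, -0.018, 0], "fingers": 1}, {"linear": [0, 0, 0], "angular": [0, 0, 0], "fingers": 1}])

```text
time: 7.2
eef_pos: [610.1, 194.9, 184.0]
ee_rot: [0.015, 0.26, 0.966, -0.003]
force: [-0.0, -1.2, 5.4]
width: 0.0
gripper_force: 2.7
```

Emit:
servo_tool(commands=[{"linear": [0, 0, 0.001], "angular": [0, -0.01, 0], "fingers": 1}, {"linear": [0, 0, 0], "angular": [0, 0, 0], "fingers": 1}])

```text
time: 7.4
eef_pos: [610.1, 194.9, 182.9]
ee_rot: [0.019, 0.26, 0.965, -0.004]
force: [-2.9, 1.6, 5.8]
width: -0.1
gripper_force: 2.8
```

```bash
python3 chk.py
python3 - <<'E'
from rig import cams
import cv2,numpy as np
w,_=cams.read_camera('wrist');s,_=cams.read_camera('scene');t,_=cams.read_camera('top')
cv2.imwrite('pics/c2.png',np.hstack([cv2.resize(w,(400,300)),cv2.resize(s[200:350,320:470],(300,300))])[:,:,::-1])
E
```

```text
force tool [ 3.1 -0.1 -5.9] hinge in tool [-110.6   -2.3   17.2] tilt -0.039
tip rad 110.7 arm angle if touching 0.827
```

View pics/c2.png

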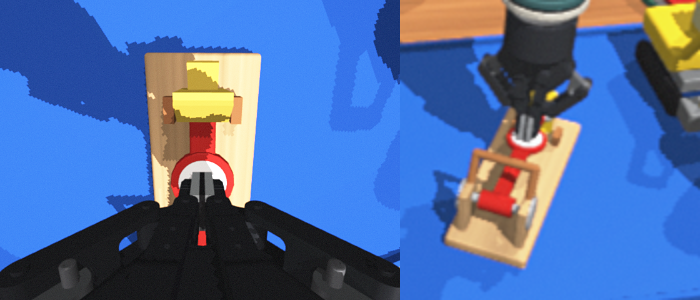

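The wrist view shows the white pin gone under the yellow catch nose (205,105). I'll push on gently until the hard stop shows in the force, to be sure.

Emit:
servo_tool(commands=[{"linear": [0, 0, 0.001], "angular": [0, 0, 0], "fingers": 1}, {"linear": [0, 0, 0], "angular": [0, 0, 0], "fingers": 1}])

```text
time: 7.75
eef_pos: [610.1, 194.9, 181.9]
ee_rot: [0.019, 0.26, 0.965, -0.004]
force: [-4.4, 1.4, 5.9]
width: -0.1
gripper_force: 3.0
```

Emit:
servo_tool(commands=[{"linear": [0, 0, 0.001], "angular": [0, 0, 0], "fingers": 1}, {"linear": [0, 0, 0], "angular": [0, 0, 0], "fingers": 1}])

```text
time: 7.95
eef_pos: [610.1, 194.9, 180.9]
ee_rot: [0.019, 0.26, 0.965, -0.004]
force: [-3.5, 1.7, 4.7]
width: -0.3
gripper_force: 3.1
```

Emit:
servo_tool(commands=[{"linear": [0, 0, -0.0015], "angular": [0, 0, 0], "fingers": 1}, {"linear": [0, 0, -0.0015], "angular": [0, 0, 0], "fingers": 1}, {"linear": [0, 0, -0.0015], "angular": [0, 0, 0], "fingers": 1}, {"linear": [0, 0, -0.0015], "angular": [0, 0, 0], "fingers": 1}, {"linear": [0, 0, 0], "angular": [0, 0, 0], "fingers": 1}])

```text
time: 8.45
eef_pos: [610.2, 194.8, 187.1]
ee_rot: [0.019, 0.26, 0.965, -0.004]
force: [-1.7, 0.6, 4.6]
width: 0.2
gripper_force: 2.6
```

Emit:
servo_tool(commands=[{"linear": [0, 0, -0.001], "angular": [0, 0, 0], "fingers": 1}, {"linear": [0, 0, -0.001], "angular": [0, 0, 0], "fingers": 1}, {"linear": [0, 0, 0], "angular": [0, 0, 0], "fingers": 1}])

```text
time: 8.75
eef_pos: [609.9, 194.8, 188.2]
ee_rot: [0.019, 0.26, 0.965, -0.004]
force: [-0.3, 0.5, -0.2]
width: -0.1
gripper_force: 0.0
```

Force fell to zero at the level height, so the arm is hooked. Retreating straight up.

Emit:
servo_tool(commands=[{"linear": [0, 0, -0.003], "angular": [0, 0, 0], "fingers": 1}, {"linear": [0, 0, -0.006], "angular": [0, 0, 0], "fingers": 1}, {"linear": [0, 0, -0.015], "angular": [0, 0, 0], "fingers": 1}, {"linear": [0, 0, -0.03], "angular": [0, 0, 0], "fingers": 1}, {"linear": [0, 0, -0.04], "angular": [0, 0, 0], "fingers": 1}])

```text
time: 9.25
eef_pos: [606.2, 196.5, 283.1]
ee_rot: [0.018, 0.26, 0.965, -0.005]
force: [1.0, 0.2, -0.7]
width: 0.1
gripper_force: 0.0
```

Emit:
servo_tool(commands=[{"linear": [0, 0, -0.04], "angular": [0, 0, 0], "fingers": 1}, {"linear": [0, 0, -0.03], "angular": [0, 0, 0], "fingers": 1}, {"linear": [0, 0, 0], "angular": [0, 0, 0], "fingers": 1}, {"linear": [0, 0, 0], "angular": [0, 0, 0], "fingers": 1}])

```text
time: 9.65
eef_pos: [604.3, 197.9, 353.7]
ee_rot: [0.02, 0.26, 0.965, -0.004]
force: [0.9, 0.6, -0.1]
width: 0.2
gripper_force: 0.0
```

Run:
```python
from rig import cams
import cv2,numpy as np
w,_=cams.read_camera('wrist');s,_=cams.read_camera('scene')
cv2.imwrite('pics/c3.png',np.hstack([cv2.resize(w,(400,300)),cv2.resize(s[200:350,270:470],(400,300))])[:,:,::-1])
```

```text
(no output)
```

View pics/c3.png

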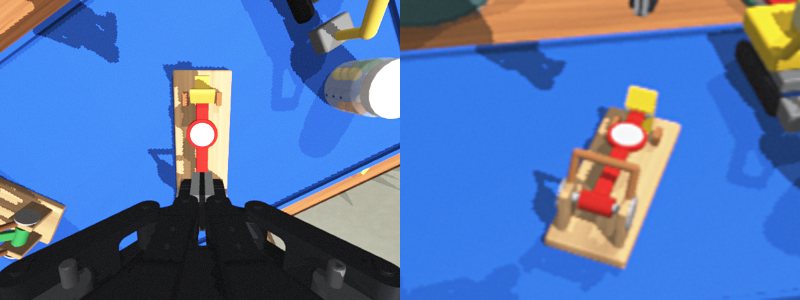

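The arm is level with its pin under the yellow catch (wrist view 202,97), and the robot is clear.

```bash
python3 -c "
from rig import job
print(job.finish_job())"
```

```text
the job is handed in; nothing more can be done
None
```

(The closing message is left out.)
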